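# Restock the guest washstand

## Task

Get the guest washstand ready: throw every old amber bottle from the narrow glass shelf into the grey waste pot, open the drawer, stand every new white bottle from it upright on the glass shelf with its whole foot on the glass and a clear gap to its neighbours, and lay the soap flat and lengthwise in the middle of the sloping soap dish. Then shut the drawer fully. Leave the jar of shells and everything else where it stands.

Things in the scene. Friction and masses are not known exactly. Their poses are not given: they have to be found in the camera images.
- unit: white countertop drawer unit with a clear top, fixed, 190 (x) x 285 (y) x 120 mm high; origin at the centre of its underside; its one full-extension drawer opens at its -x face. The drawer front is 104 mm tall, its top edge 112 mm above the table
- drawer_in (a point): point in the drawer, moving with it, at the unit's origin when shut. From it, in the unit's axes (mm): a moulded insert, top at z 46, with four 44 mm square wells centred at x -43 or 33, y -30 or -105, floor at z 16 (the bottles stand 55 proud of the insert), and a soap bay x -79 to 69, y 12 to 129, floor at z 34, rim at z 46
- drawer (a joint): slide of the drawer in m: 0 shut (front flush), 0.165 fully open; it opens towards the unit's -x, needs about 2 N and stays where it is left
- drawer_handle (a point): middle of the drawer's bar handle: a horizontal steel bar 100 mm long along the unit's y, 10 mm thick, 42 mm in front of the drawer front and 98 mm above the table; moves with the drawer. It can be pinched from above across the bar
- shelf: narrow shelf: a greenish glass board 64 mm deep (x) and 360 mm long (y), 12 mm thick, on a chrome stand, fixed; origin on the table under its centre, its top face 130 mm above the table, no rail round the edge
- new1: new one, white with a blue cap: upright round miniature bottle, 38 mm diameter up to 66 mm height, then a shoulder and a 24 mm wide blue cap, 85 mm tall, 40 to 85 g; origin at the centre of its underside, z up along the bottle. At the start it stands in one of the four wells of the shut drawer; may be absent
- new2: new one, white with a green cap: upright round miniature bottle, 38 mm diameter up to 66 mm height, then a shoulder and a 24 mm wide green cap, 85 mm tall, 40 to 85 g; origin at the centre of its underside, z up along the bottle. At the start it stands in one of the four wells of the shut drawer; may be absent
- new3: new one, white with an orange cap: upright round miniature bottle, 38 mm diameter up to 66 mm height, then a shoulder and a 24 mm wide orange cap, 85 mm tall, 40 to 85 g; origin at the centre of its underside, z up along the bottle. At the start it stands in one of the four wells of the shut drawer; may be absent
- new4: new one, white with a red cap: upright round miniature bottle, 38 mm diameter up to 66 mm height, then a shoulder and a 24 mm wide red cap, 85 mm tall, 40 to 85 g; origin at the centre of its underside, z up along the bottle. At the start it stands in one of the four wells of the shut drawer; may be absent
- old1: old one: upright round uncapped amber bottle, 38 mm diameter up to 66 mm height, open neck 16 mm wide above, 79 mm tall, about 35 g; origin at the centre of its underside, z up along the bottle. At the start it stands on the glass shelf; may be absent
- old2: old one: upright round uncapped amber bottle, 38 mm diameter up to 66 mm height, open neck 16 mm wide above, 79 mm tall, about 35 g; origin at the centre of its underside, z up along the bottle. At the start it stands on the glass shelf; may be absent
- old1_mid (a point): middle of the first old bottle, 35 mm above its underside, on its axis
- old2_mid (a point): middle of the second old bottle, 35 mm above its underside, on its axis
- soap: cream-coloured bar of soap, 70 (x) x 42 (y) x 22 mm thick (z), about 90 g; origin at the centre of its underside. At the start it lies flat in the drawer's soap bay
- dish: blue ceramic draining soap dish, loose, 0.4 kg, 112 (x) x 84 (y) mm; origin at the centre of its underside. Its ribbed top slopes 0.2 rad (11.5 degrees), rising towards its +x; at the low -x end a lip stands about 10 mm above the ribs, its inner face 50 mm down-slope from the middle. Friction holds the soap on the slope
- dish_seat (a point): middle of the ribbed sloping top, on the ribs, 34 mm above the dish's underside: the middle of the soap's underside belongs here, its length along the slope
- pot: grey round open waste pot, loose, 0.25 kg, 114 mm across the rim and 96 mm at the foot, 115 mm high, wall 3 mm, floor 5 mm; origin at the centre of its underside
- jar: a bystander, to be left alone: clear jar of shells with a cork lid standing on the glass shelf, 52 mm diameter, 78 mm tall; origin at the centre of its underside
- perfume: a bystander, to be left alone: amber perfume bottle on top of the drawer unit, 30 x 45 mm, 80 mm tall; origin at its underside
- tumbler: a bystander, to be left alone: clear tumbler with two toothbrushes behind the shelf, 68 mm diameter, 100 mm tall, brushes to 185 mm; origin at its underside
- spray: a bystander, to be left alone: white and blue spray can behind the shelf, 52 mm diameter, 160 mm tall; origin at its underside
- dispenser: a bystander, to be left alone: amber pump dispenser, 68 mm diameter, 170 mm tall with its pump; origin at its underside
Not all that is in view belongs to the job. Of the things like the dish, leave any that is green; of the rest the larger one is meant.

How it is judged:
By the outcome, as a careful person would: the job done as asked, in the order asked, and still so for the second after the job is handed in, with the robot touching nothing.
Of new1, new2, new3, new4 only 3 to 4 are there at a start; the rules pass over those that are not, and their reading is None.
Of old1, old2 only 1 to 2 are there at a start; the rules pass over those that are not, and their reading is None.
At some moment in a run one of dish, pot may be knocked a few centimetres aside while the robot is not near it.
It also fails if it takes over 210 s, if anything falls off the work surface, if the arm or the gripper's body presses on something with over 40 N, if the wrist force passes 120 N, or if a joint passes its speed limit or range.

## Robot

A 6-joint arm with a two-finger parallel gripper is mounted at the origin on the work surface. World frame = base frame: x ahead of the robot, y to its left, z up, the work surface at z = 0. Lengths are in m, angles in rad, forces in N, time in s.
With the tool pointing down it reaches from about 0.4 to 0.925 m from the base axis. Payload 3.4 kg.
Tool frame: the origin (TCP) lies on the centre line of the jaws, within the pads' length; the fingertips stand 8 mm ahead of it and the grasp point (between the pads) lies 11 mm behind it; z points along the fingers, y is the line along which they close (so a half turn about z gives the same grasp; the last joint's range is limited). The gripper opens to 85 mm and grips with 20 to 120 N. Pads are 22 mm wide; open, the fingers measure 114 mm over their backs; the gripper's body (76 mm by 85 mm) begins 54 mm behind the grasp point. The pads swing forward as they close: fully open they stand 13 mm farther back than shut.
Start: joints at [-1.389, 0.307, 1.506, -0, 1.328, -0.073], TCP at [0.145, -0.556, 0.239] pointing down, gripper open.
Joint ranges: [-3.12, 3.12], [-1.05, 2.28], [0.14, 2.33], [-1.42, 4.57], [0.1, 2.73], [-2.68, 2.68]. Speed limits (rad/s): [2.57, 2.57, 3.14, 3.14, 3.14, 3.14].

## Interface

Orientations are given as a rotation vector (axis times angle).
In Python, from workcell import r, effector, planner, status, read_camera, camera_params, order, search_frame, masks_of gives the robot as it stands. Calls block until the motion is done:
- r.move_to(position, orientation): joint-space move of the TCP to a pose.
- r.move_l(position, feed=0.15, rot=None, max_force=None): straight line of the TCP; rot=None keeps the orientation; feed is the mean speed in m/s. With max_force (N) it stops when the force on the tool has changed by that much, and returns True; else False.
- r.movej(angles): joint-space move.
- effector.set_gripper(opening, strength=None): finger opening in m; strength is the grip in N (None keeps the last); returns when the fingers have stopped.
- r.dwell(seconds).
- planner.inverse_kinematics(position, orientation): joint angles nearest the present ones, or None.
- status.state(): the state.
- read_camera(name): name is "side" or "top" or "wrist"; returns the picture (480x640x3 uint8, red, green, blue); there is no depth.
- camera_params(name): a dict with "camera_matrix" (3x3 intrinsics, pixels), "dist_coeffs" ([k1, k2, p1, p2, k3] as OpenCV has them; the pictures are not rectified), "rvec" (rotation vector, rad) and "tvec" (3), from world to camera coordinates, as OpenCV has them; the wrist camera has in their place "hand_eye" (4x4, takes a point from camera to tool coordinates, whose origin is the TCP and whose axes are the flange's). Camera axes: x right, y down, z forward; pixel columns grow to the right and rows downward; lengths in m; the calibration is good to about 2 mm. A picture is of the moment at which its call begins: read the wrist's pose just before it. camera_params takes no time and is no camera call.
A pose or a line that the arm cannot do raises r.MotionError and nothing moves.
- order.job_done(): hands the job in; it is judged then, once.
Trained networks look in the newest picture that a camera, given by its name, has taken for a name from the list of things; names that differ only in an ending like _2 or _b are one class to them, and where a whole thing is asked for, a point or a joint stands for the part that bears it (a point fixed in the world has none). Each returns a list of dicts, best first, with "p" (0 to 1); they miss things now and then, are a little off and sometimes report something else, mostly with a low value. They report only what shows in the picture. A call takes as long as a camera call. They do not tell look-alikes from the thing itself.
- search_frame(label, camera): "centre" ([x, y, z] in m, in world coordinates, good to about 4 mm: the middle of the surface that is visible of it).
- masks_of(label, camera): "region" (480x640 bool, what is visible of it).
The state is a dict: "clock": time; "joint_positions": joint angles; "qvel": joint speeds; "tau": joint torques, N m; "eef_pos": TCP position; "orientation": TCP orientation; "contact_force": force on the tool from outside, world axes, zero at the start; "ft_torque": the same for the moment, N m; "width": finger opening in m; "grasp_force": force on a finger pad.
Only numpy, scipy, OpenCV 4.12 (cv2) and the standard library are available. Lean on these libraries where they do the work, as an engineer would, in place of code of your own. Each camera call takes 0.05 s, during which the arm holds its last target. There are 200 camera calls.

## Working session

There is one attempt and no reset: what is moved stays moved. The work goes in short steps, each a Python script; the robot and the scene stay as the last script left them, time stands still between calls to the robot, and variables do not carry over. Pictures are saved under pics/ and viewed, at most 14 in all, crops included, and the job is handed in when it is done.

```bash
mkdir -p pics; ls; cat > h.py <<'E'
import numpy as np, cv2
from workcell import r, effector, planner, status, read_camera, camera_params, order, search_frame, masks_of
def snap(cam,name=None):
    im=read_camera(cam)
    if name: cv2.imwrite('pics/'+name,im[:,:,::-1])
    return im
def f(v): return np.round(np.array(v,float),3).tolist()
E
python3 - <<'E'
from h import *
print(status.state())
for c in ("side","top"):
    snap(c,c+'0.png'); p=camera_params(c); R=cv2.Rodrigues(np.array(p['rvec'],float))[0]
    print(c,'campos',f(-R.T@np.array(p['tvec']).ravel()),'axis',f(R[2]), np.array(p['camera_matrix'])[0,0])
    for l in "unit drawer_handle shelf old1 jar dish pot perfume tumbler spray dispenser soap new1".split():
        print(c,l,[(f(d['centre']),round(d['p'],2)) for d in search_frame(l,c)][:4])
print(camera_params('wrist'))
E
```

```text
pics
{'clock': 0.0, 'joint_positions': array([-1.38948612e+00,  3.07571121e-01,  1.50769418e+00, -5.44450468e-06,
        1.32839625e+00, -7.35243651e-02]), 'qvel': array([-0.00149975,  0.00028382, -0.00075581,  0.00034416,  0.00013043,
        0.00063785]), 'tau': array([-1.95687906e-03, -4.57555461e+01, -2.51925427e+01, -3.73399325e-04,
        1.30371511e-02,  9.15578397e-06]), 'eef_pos': array([ 0.14478466, -0.55575738,  0.23837426]), 'orientation': array([-3.11407587e+00, -3.98950515e-01,  1.83224585e-04]), 'contact_force': array([-0.68358605,  0.58624923,  0.73716775]), 'ft_torque': array([0.06090067, 0.03462436, 0.03157993]), 'grasp_force': 0.0, 'width': 0.08539092225431343}
side campos [-0.234, 0.748, 1.124] axis [0.49, -0.574, -0.656] 567.6333767284548
side unit [([0.661, 0.245, 0.116], 0.69)]
side drawer_handle [([0.617, 0.216, 0.073], 0.8)]
side shelf [([0.57, -0.158, 0.13], 0.84)]
side old1 [([0.555, -0.292, 0.184], 0.71), ([0.577, -0.08, 0.177], 0.55)]
side jar [([0.556, -0.294, 0.181], 0.74), ([0.427, -0.077, 0.029], 0.35)]
side dish [([0.43, -0.08, 0.031], 0.78), ([0.4
[... 1194 characters left out ...]
9)]
top soap []
top new1 [([0.585, -0.087, 0.198], 0.5), ([0.617, 0.2, 0.08], 0.28)]
{'camera_matrix': array([[351.72819883,   0.        , 320.05987948],
       [  0.        , 351.72819883, 242.10279614],
       [  0.        ,   0.        ,   1.        ]]), 'dist_coeffs': array([-0.05299493,  0.        ,  0.        ,  0.        ,  0.        ]), 'hand_eye': array([[ 3.21709576e-04, -9.62104291e-01, -2.72681552e-01,
         6.86369845e-02],
       [ 9.99999821e-01,  1.71765529e-04,  5.73757791e-04,
         6.53756485e-04],
       [-5.05177542e-04, -2.72681688e-01,  9.62104174e-01,
        -1.35389600e-01],
       [ 0.00000000e+00,  0.00000000e+00,  0.00000000e+00,
         1.00000000e+00]])}
```

View pics/side0.png

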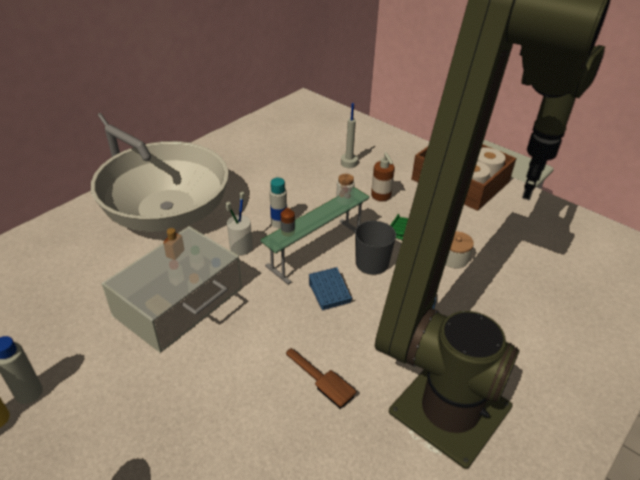

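View pics/top0.png

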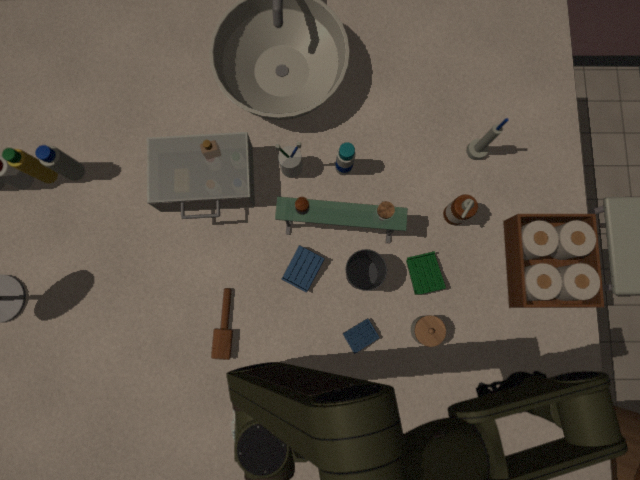

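The top view shows three dish-like things: a large blue one at (303,268), a small blue one at (361,335) and a green one at (427,272). I choose the large blue one. There is one amber bottle on the shelf at (302,204). The other ambers are the perfume at (209,148) on the unit and the dispenser at (461,209). The jar is at (387,210) and the pot at (366,270). Next I'll take wrist views.

```bash
cat >> h.py <<'E'
from scipy.spatial.transform import Rotation as Ro
from scipy.optimize import minimize
import pickle
def down(phi):  # tool x at world yaw phi, z down
    return np.pi*np.array([np.cos(phi/2),np.sin(phi/2),0])
def view(cam):
    p=camera_params(cam); K=np.array(p['camera_matrix']);D=np.array(p['dist_coeffs'])
    if cam!='wrist': return dict(K=K,D=D,rvec=np.array(p['rvec'],float).ravel(),tvec=np.array(p['tvec'],float).ravel(),cam=cam)
    s=status.state(); T=np.eye(4);T[:3,:3]=Ro.from_rotvec(s['orientation']).as_matrix();T[:3,3]=s['eef_pos']
    M=np.linalg.inv(T@np.array(p['hand_eye']))
    return dict(K=K,D=D,rvec=Ro.from_matrix(M[:3,:3]).as_rotvec(),tvec=M[:3,3],cam=cam)
def proj(v,P): return cv2.projectPoints(np.asarray(P,float).reshape(-1,3),v['rvec'],v['tvec'],v['K'],v['D'])[0].reshape(-1,2)
def ray(v,uv):
    n=cv2.undistortPoints(np.array(uv,float).reshape(-1,1,2),v['K'],v['D']).reshape(-1,2)
    R=Ro.from_rotvec(v['rvec']).as_matrix(); return -R.T@v['tvec'], np.c_[n,np.ones(len(n))]@R
def onplane(v,uv,z):
    o,d=ray(v,uv); return o+d*((z-o[2])/d[:,2])[:,None]
def look(cam,labels,name=None):
    v=view(cam); v['im']=snap(cam,name); v['m']={}
    for l in labels: v['m'][l]=masks_of(l,cam)
    return v
def box(dx,dy,z0,z1): return np.array([[x,y,z] for x in(-dx/2,dx/2) for y in(-dy/2,dy/2) for z in(z0,z1)])
def cyl(*rz):
    a=np.linspace(0,2*np.pi,24,endpoint=False); return np.vstack([np.c_[q*np.cos(a),q*np.sin(a),0*a+z] for q,z in rz])
def fit(model,x0,vm,dofs=(0,1,5)):
    """x0=[x,y,z,-,-,yaw]; vm list of (view,mask); silhouette IoU fit, 4x subpixel"""
    def cost(q):
        x=np.array(x0,float); x[list(dofs)]=q; c,s=np.cos(x[5]),np.sin(x[5])
        P=model@np.array([[c,s,0],[-s,c,0],[0,0,1]])+x[:3]; t=0
        for v,m in vm:
            a=np.zeros((960,1280),np.uint8); cv2.fillConvexPoly(a,np.round(cv2.convexHull((proj(v,P)*2+.5).astype(np.float32))*16).astype(np.int32),255,shift=4)
            a=a.reshape(480,2,640,2).mean((1,3))/255
            t+=1-np.minimum(a,m).sum()/np.maximum(a,m).sum()
        return t/len(vm)
    q0=np.array(x0,float)[list(dofs)]; n=len(q0)
    S=np.vstack([q0]+[q0+np.eye(n)[i]*(.2 if dofs[i]==5 else .012) for i in range(n)])
    o=minimize(cost,q0,method='Nelder-Mead',options=dict(initial_simplex=S,xatol=1e-4,fatol=1e-5,maxiter=200))
    return o.x,o.fun
def near(v,l,P,d=40):
    """mask of label l whose centroid lies nearest projection of P"""
    u=proj(v,P)[0]; b=None
    for k in v['m'].get(l,[]):
        g=np.argwhere(k['region'])
        if len(g)==0: continue
        e=np.hypot(*(g.mean(0)[::-1]-u))
        if e<d: b,d=k['region'],e
    return b
E
python3 - <<'E'
from h import *
L="unit shelf old1 jar dish pot perfume drawer_handle".split()
V=[look(c,L) for c in('top','side')]
p=status.state()['eef_pos'];r.move_l([p[0],p[1],.42])
for i,q in enumerate([(.42,-.25,.42),(.42,-.06,.42),(.5,.2,.42)]):
    r.move_to(list(q),down(0)); V.append(look('wrist',L,f'w{i}.png'))
pickle.dump(V,open('V.pkl','wb')); print(status.state()['clock'])
for i,v in enumerate(V):
    for l in L: print(i,l,[(round(k['p'],2),int(k['region'].sum()),np.argwhere(k['region']).mean(0)[::-1].round().tolist()) for k in v['m'][l]][:4])
E
```

```text
8.375
0 unit [(0.86, 7949, [200.0, 174.0])]
0 shelf [(0.61, 2546, [340.0, 215.0])]
0 old1 [(0.6, 198, [301.0, 205.0])]
0 jar [(0.8, 381, [383.0, 212.0]), (0.65, 540, [345.0, 159.0])]
0 dish [(0.81, 1161, [302.0, 269.0]), (0.71, 680, [361.0, 335.0]), (0.64, 1200, [425.0, 273.0]), (0.31, 294, [210.0, 149.0])]
0 pot [(0.77, 1392, [366.0, 270.0]), (0.28, 390, [384.0, 212.0])]
0 perfume [(0.87, 313, [210.0, 149.0])]
0 drawer_handle [(0.75, 1144, [201.0, 206.0])]
1 unit [(0.9, 9961, [173.0, 289.0])]
1 shelf [(0.78, 2261, [313.0, 226.0])]
1 old1 [(0.95, 347, [287.0, 222.0]), (0.73, 2668, [197.0, 304.0]), (0.73, 1252, [329.0, 288.0])]
1 jar [(0.79, 505, [345.0, 189.0]), (0.19, 2744, [197.0, 304.0])]
1 dish [(0.79, 1228, [329.0, 288.0]), (0.58, 265, [399.0, 226.0]), (0.45, 2567, [197.0, 305.0])]
1 pot [(0.65, 1852, [373.0, 247.0]), (0.25, 9989, [173.0, 289.0])]
1 perfume [(0.92, 456, [173.0, 244.0])]
1 drawer_handle [(0.56, 2658, [197.0, 304.0]), (0.3, 10061, [173.0, 289.0])]
2 unit [(0.66, 6063, [49.0, 29.0]), (0.49, 3034, [376.0, 59.0])]
2 shelf [(0.74, 15586, [270.0, 67.0]), (0.64, 6206, [
[... 479 characters left out ...]
.0, 181.0])]
3 dish [(0.72, 4548, [565.0, 193.0]), (0.62, 4292, [338.0, 181.0]), (0.58, 1627, [433.0, 291.0])]
3 pot [(0.93, 7217, [471.0, 195.0]), (0.67, 6022, [120.0, 46.0])]
3 perfume [(0.75, 13937, [113.0, 30.0])]
3 drawer_handle [(0.56, 6230, [119.0, 47.0])]
4 unit [(0.83, 28477, [314.0, 57.0]), (0.65, 2421, [585.0, 127.0]), (0.46, 4190, [500.0, 230.0])]
4 shelf [(0.81, 6414, [552.0, 134.0])]
4 old1 [(0.74, 2344, [585.0, 127.0]), (0.36, 4712, [608.0, 246.0])]
4 jar []
4 dish [(0.87, 1927, [572.0, 333.0]), (0.83, 4195, [500.0, 230.0])]
4 pot [(0.88, 4663, [608.0, 246.0])]
4 perfume [(0.21, 2539, [317.0, 116.0])]
4 drawer_handle [(0.75, 2997, [318.0, 116.0]), (0.53, 4601, [608.0, 246.0])]
```

```bash
python3 -c "
import cv2,numpy as np
a=[cv2.imread(f'pics/w{i}.png') for i in range(3)]
cv2.imwrite('pics/wm.png',np.vstack([np.hstack([cv2.resize(a[0],(400,300)),cv2.resize(a[1],(400,300))]),np.hstack([cv2.resize(a[2],(400,300)),a[1][90:390,0:400]])]))"
```

```text
(no output)
```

View pics/wm.png

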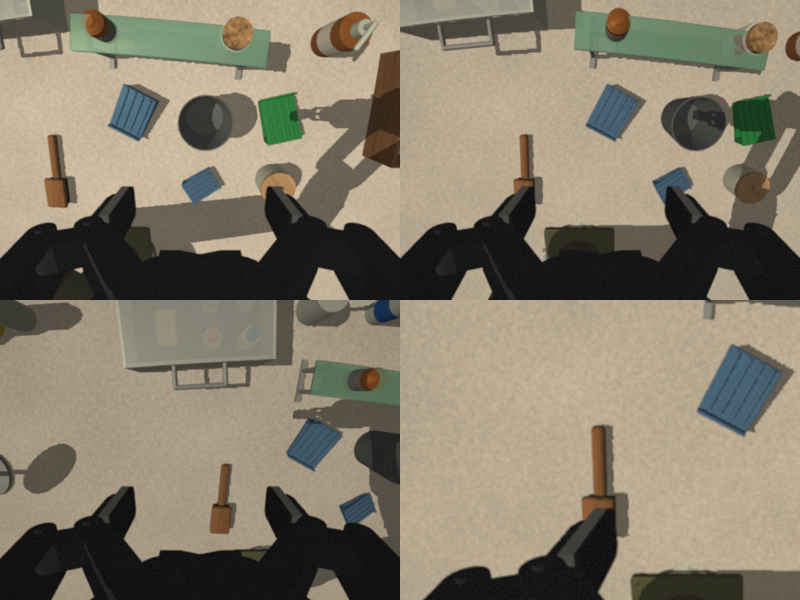

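Montage of the three wrist views: the large blue dish, the small blue one and the green one are clearly told apart, and one old bottle plus the jar stand on the shelf. In the lower-left view (full-frame pixels at 1.6x) the brush handle reaches about (360,740 → row 264), possibly into the drawer's path. Now I'll fit the poses.

```bash
cat > models.py <<'E'
from h import *
M=dict(unit=box(.19,.285,0,.12),shelf=box(.064,.36,-.012,0),old1=cyl((.019,0),(.019,.066),(.008,.079)),jar=cyl((.026,0),(.026,.078)),
 pot=cyl((.048,0),(.057,.115)),
 dish=np.array([[sx*.056,y,z] for y in(-.042,.042) for sx,z in((-1,0),(1,0),(-1,.033),(1,.045))]))
E
python3 - <<'E'
from models import *
V=pickle.load(open('V.pkl','rb'))
I=dict(unit=[.69,.208,0,0,0,0],shelf=[.57,-.19,.13,0,0,0],old1=[.575,-.085,.13,0,0,0],jar=[.56,-.3,.13,0,0,0],pot=[.43,-.265,0,0,0,0])
for l,x0 in I.items():
    vm=[];ids=[]
    for i,v in enumerate(V):
        if l in('unit','shelf') and i in(1,): continue
        u=None
        m=near(v,l,np.array(x0[:3])+[0,0,M[l][:,2].mean()],45)
        if m is None: continue
        g=np.argwhere(m)
        if g[:,1].max()>=637 or g[:,0].min()<=2 or g[:,1].min()<=2: continue
        vm.append((v,m));ids.append(i)
    for d in [(0,1,5),(0,1,2,5)] if l in('unit','shelf') else [(0,1),(0,1,2)]:
        try: print(l,ids,d,fit(M[l],x0,vm,d))
        except Exception as e: print(l,ids,e)
# dish: try yaws
for y0 in np.arange(0,6.28,.523):
    vm=[(v,near(v,'dish',[.43,-.09,.03],45)) for v in V]; vm=[a for a in vm if a[1] is not None]
    print('dish',len(vm),round(y0,2),fit(M['dish'],[.43,-.085,0,0,0,y0],vm))
# brush
v=V[4]; print('brush tip',onplane(v,[(225*1.6,(465-300)*1.6),(218*1.6,(505-300)*1.6)],.01))
E
```

```text
unit [0] (0, 1, 5) (array([0.71286939, 0.20284603, 0.05305608]), np.float64(0.07362315337905201))
unit [0] (0, 1, 2, 5) (array([ 0.71305901,  0.20314324, -0.00118723,  0.0536407 ]), np.float64(0.07347160911894535))
shelf [0, 2, 3] (0, 1, 5) (array([ 0.57713186, -0.19578498, -0.09079695]), np.float64(0.2691020980690058))
shelf [0, 2, 3] (0, 1, 2, 5) (array([ 0.57724175, -0.19633094,  0.12818831, -0.08978384]), np.float64(0.2682395010259813))
old1 [0, 1, 2, 3, 4] (0, 1) (array([ 0.58827807, -0.08891304]), np.float64(0.1083344749844731))
old1 [0, 1, 2, 3, 4] (0, 1, 2) (array([ 0.58836682, -0.08910189,  0.12942158]), np.float64(0.10607533061427572))
jar [0, 1, 2, 3] (0, 1) (array([ 0.56794977, -0.30449309]), np.float64(0.13875645497458994))
jar [0, 1, 2, 3] (0, 1, 2) (array([ 0.56988212, -0.30733938,  0.12325709]), np.float64(0.12439851525969517))
pot [0, 1, 2, 3] (0, 1) (array([ 0.42223779, -0.26296731]), np.float64(0.03416069622491277))
pot [0, 1, 2, 3] (0, 1, 2) (array([ 0.42228742, -0.26320326, -0.0009409 ]), np.float64(0.033332376547241804))
dish 5 0.0 (array([ 0.43373936, -0.088925
[... 558 characters left out ...]
944196,  2.6434289 ]), np.float64(0.08786426674927143))
dish 5 3.66 (array([ 0.43458686, -0.08916263,  3.74528476]), np.float64(0.3244124398104188))
dish 5 4.18 (array([ 0.43387931, -0.08899191,  5.78138702]), np.float64(0.0883508233621642))
dish 5 4.71 (array([ 0.43353248, -0.08897535,  5.78825941]), np.float64(0.08886052989859457))
dish 5 5.23 (array([ 0.43347738, -0.08900539,  5.78932658]), np.float64(0.08887924670214065))
dish 5 5.75 (array([ 0.43332894, -0.08903098,  5.79134956]), np.float64(0.08818387215780403))
dish 5 6.28 (array([ 0.43331143, -0.0889217 ,  5.79011272]), np.float64(0.08811003154994479))
brush tip [[0.37675094 0.13200313 0.01      ]
 [0.25893921 0.14765217 0.01      ]]
```

```bash
cat >> models.py <<'E'
OFF=0.011 # TCP ahead of grasp point
def locate(l,P,cams=('top','side'),dofs=(0,1),yaw=0,wr=None):
    vs=[look(c,[l]) for c in cams]+([wr] if wr else [])
    vm=[(v,near(v,l,np.array(P)+[0,0,M[l][:,2].mean()],80)) for v in vs]; vm=[a for a in vm if a[1] is not None]
    return fit(M[l],[*P,0,0,yaw],vm,dofs),len(vm)
def st():
    s=status.state(); return f"t={s['clock']:.1f} p={f(s['eef_pos'])} w={s['width']:.4f} gf={s['grasp_force']:.1f} F={f(s['contact_force'])}"
E
python3 - <<'E'
from models import *
V=pickle.load(open('V.pkl','rb'))
# shelf by colour
vm=[]
for i in (0,2,3):
    h=cv2.cvtColor(V[i]['im'],cv2.COLOR_RGB2HSV); m=cv2.inRange(h,(60,40,60),(90,200,255))
    P=proj(V[i],[[.577,-.196,.13]])[0]; roi=np.zeros_like(m)
    hull=cv2.convexHull((proj(V[i],box(.12,.44,.10,.15)+[.577,-.196,0])).astype(np.int32)); cv2.fillConvexPoly(roi,hull,255)
    m&=roi; m=cv2.morphologyEx(m,cv2.MORPH_OPEN,np.ones((3,3)))
    hh=cv2.convexHull(cv2.findNonZero(m)); a=np.zeros_like(m); cv2.fillConvexPoly(a,hh,255)
    print(i,(m>0).sum(),(a>0).sum(),cv2.boundingRect(hh)); vm.append((V[i],a>0))
for s in (vm,vm[1:]):
  for d in((0,1,5),(0,1,2,5)): print(fit(M['shelf'],[.577,-.196,.13,0,0,-.09],s,d))
# grasp old bottle
b=np.array([.5883,-.089,.13]); g=.042
r.move_to([b[0],b[1],.30],down(0))
r.move_l([b[0],b[1],b[2]+g-OFF],feed=.12,max_force=15); print(st())
effector.set_gripper(0.0,30); print(st())
r.move_l([b[0],b[1],.33],feed=.15); print(st())
(p,c),n=locate('pot',[.422,-.263,0]); print(p,c,n)
r.move_to([p[0],p[1],.30],down(0)); print(st())
r.move_l([p[0],p[1],.062+g-OFF],feed=.12,max_force=15); print(st())
effector.set_gripper(.05); r.dwell(.3)
r.move_l([p[0],p[1],.30],feed=.15); effector.set_gripper(.085)
r.move_to([.36,-.12,.26],down(0)); v=look('wrist',['dish','pot'],'d1.png'); V.append(v); pickle.dump(V,open('V.pkl','wb')); print(st())
E
```

```text
0 127 1104 (286, 201, 119, 27)
2 280 824 (387, 65, 36, 41)
3 2709 14923 (282, 18, 302, 91)
(array([ 0.57658597, -0.1971465 , -0.08704743]), np.float64(0.6162492908745928))
(array([ 0.58619237, -0.20071618,  0.07355191, -0.12181764]), np.float64(0.5849447781516689))
(array([ 0.57615369, -0.19784377, -0.09069593]), np.float64(0.5966534172262372))
(array([ 0.5848854 , -0.19788195,  0.08426467, -0.11523323]), np.float64(0.5633668128140632))
t=10.9 p=[0.589, -0.089, 0.162] w=0.0855 gf=0.0 F=[0.009, -0.026, -0.474]
t=11.4 p=[0.589, -0.089, 0.161] w=0.0373 gf=30.1 F=[0.024, -0.154, 2.96]
t=12.7 p=[0.588, -0.089, 0.329] w=0.0370 gf=30.1 F=[-0.38, 0.229, -0.696]
[ 0.42394353 -0.26320228] 0.4020067888429886 2
t=13.8 p=[0.425, -0.263, 0.3] w=0.0374 gf=30.1 F=[0.329, 0.331, -0.718]
t=15.7 p=[0.424, -0.263, 0.094] w=0.0374 gf=30.1 F=[-0.349, 0.282, -1.185]
t=19.1 p=[0.362, -0.122, 0.261] w=0.0851 gf=0.0 F=[-0.217, 0.152, -0.037]
```

View pics/d1.png

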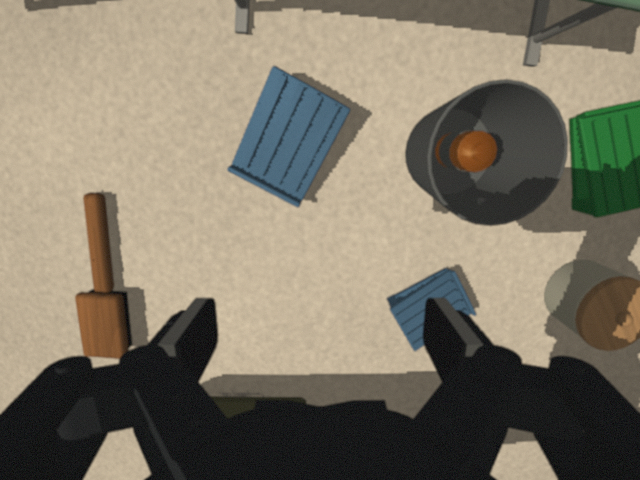

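The old bottle is in the pot at (475,150). The chosen dish has its lip at the lower end, (230,170) to (300,205), and the wider shadow at its upper end. So it rises towards the upper right of the image (world yaw about -0.48). I'll overlay the models to check unit, handle, shelf and dish.

```bash
cat >> models.py <<'E'
def Tm(x,y,z,yaw,P):
    c,s=np.cos(yaw),np.sin(yaw); return np.asarray(P,float).reshape(-1,3)@np.array([[c,s,0],[-s,c,0],[0,0,1]])+[x,y,z]
def wire(im,v,P,col):
    P=proj(v,P)
    for i in range(8):
        for b in(1,2,4):
            if i<i^b: cv2.line(im,*[tuple(np.round(P[k]*16).astype(int).tolist()) for k in(i,i^b)],col,1,cv2.LINE_AA,4)
E
python3 - <<'E'
from models import *
V=pickle.load(open('V.pkl','rb'))
r.move_to([.47,.19,.30],down(0)); V.append(look('wrist',['drawer_handle','unit'])); pickle.dump(V,open('V.pkl','wb'))
def ov(v):
    im=v['im'][:,:,::-1].copy(); U=(.7129,.2028,0,.053)
    wire(im,v,Tm(*U,box(.19,.285,0,.12)),(0,0,255))
    wire(im,v,Tm(*U,box(.01,.1,.093,.103)+[-.137,0,0]),(0,255,255))
    wire(im,v,Tm(.5771,-.1958,.13,-.0905,box(.064,.36,-.012,0)),(255,0,255))
    wire(im,v,Tm(.4337,-.089,0,-.487,M['dish'][[2,0,3,1,6,4,7,5]]),(0,255,255)); return im
a,b,c,d=[ov(V[k]) for k in(3,6,5,0)]
out=np.vstack([np.hstack([a[0:300,240:640],b[0:300,150:550]]),np.hstack([cv2.resize(c[50:230,210:450],(400,300)),cv2.resize(d[110:290,150:390],(400,300))])])
cv2.imwrite('pics/ov.png',out)
E
```

```text
(no output)
```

View pics/ov.png

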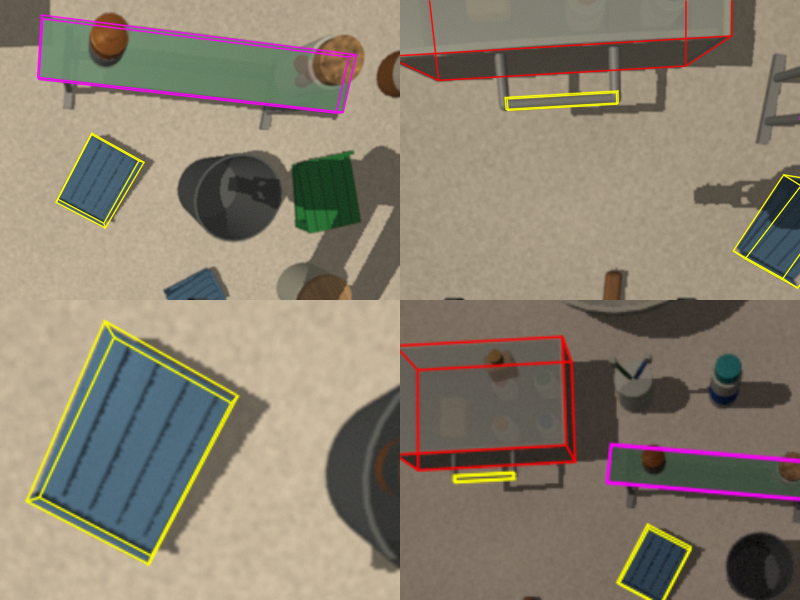

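The overlays fit within 2–3 mm: dish, shelf, and the handle at wrist pixels (505–618, 100). Next I'll open the drawer.

```bash
cat >> models.py <<'E'
UX,UY,UA=.7129,.2035,.053
def U(x,y,z=0,s=0): return Tm(UX,UY,0,UA,[x-s,y,z])[0]
E
python3 - <<'E'
from models import *
h=U(-.137,0,.098); T=[.087]
best=None
for ph in(np.pi/2+UA,-np.pi/2+UA):
    a=planner.inverse_kinematics([h[0],h[1],.087],down(ph)); e=planner.inverse_kinematics([*U(-.137,0,.098,.165)[:2],.087],down(ph)); print(ph,a is not None and f(a),e is not None and f(e))
    if a is not None and e is not None and (best is None or abs(a[5])<abs(best[1][5])): best=(ph,a)
ph=best[0]; print(ph)
r.move_to([h[0],h[1],.25],down(ph)); effector.set_gripper(.038)
print('dn',r.move_l([h[0],h[1],.087],feed=.12,max_force=12)); print(st())
effector.set_gripper(0,40); print(st())
p0=status.state()['eef_pos']; d=U(0,0,0,.163)-U(0,0)
print('pull',r.move_l(p0+d,feed=.1,max_force=25)); print(st())
effector.set_gripper(.038); p=status.state()['eef_pos']; r.move_l([p[0],p[1],.25],feed=.15); effector.set_gripper(.085)
r.move_to([.47,.17,.32],down(0)); print(st())
V=[look('wrist',['new1','soap','drawer_handle'],'o1.png')]
r.move_to([.40,.17,.40],down(0)); V.append(look('wrist',['new1','soap'])); V.append(look('top',['new1','soap']));V.append(look('side',['new1','soap']));pickle.dump(V,open('W.pkl','wb'))
for v in V:
  for l in v['m']: print(v['cam'],l,[(round(k['p'],2),int(k['region'].sum()),np.argwhere(k['region']).mean(0)[::-1].round().tolist()) for k in v['m'][l]])
  print([f(proj(v,U(x,y,.101,.163))[0]) for x in(-.043,.033) for y in(-.03,-.105)])
E
```

```text
1.6237963267948965 [0.259, 0.497, 1.621, -0.0, 1.023, 0.206] [0.334, 0.324, 1.958, -0.0, 0.859, 0.281]
-1.5177963267948966 False False
1.6237963267948965
dn False
t=24.0 p=[0.577, 0.196, 0.088] w=0.0384 gf=0.0 F=[-0.18, 0.849, -0.619]
t=24.4 p=[0.576, 0.196, 0.088] w=0.0085 gf=39.1 F=[-2.795, 0.611, 5.72]
pull False
t=26.2 p=[0.412, 0.187, 0.088] w=0.0083 gf=39.5 F=[-0.519, -4.968, 7.736]
t=29.7 p=[0.47, 0.17, 0.32] w=0.0851 gf=0.0 F=[0.084, 0.182, -0.657]
wrist new1 [(0.87, 1271, [394.0, 169.0]), (0.74, 1090, [325.0, 175.0]), (0.72, 1180, [322.0, 97.0]), (0.6, 1467, [392.0, 95.0])]
wrist soap [(0.73, 2494, [239.0, 149.0])]
wrist drawer_handle [(0.88, 34893, [293.0, 152.0])]
[[326.519, 173.723], [401.863, 169.962], [322.692, 92.472], [402.149, 88.565]]
wrist new1 [(0.94, 974, [384.0, 110.0]), (0.61, 1188, [381.0, 45.0]), (0.6, 758, [324.0, 113.0]), (0.59, 1123, [322.0, 48.0])]
wrist soap [(0.88, 1933, [251.0, 94.0])]
[[325.875, 108.425], [389.902, 105.212], [322.598, 37.833], [389.262, 34.529]]
top new1 [(0.74, 183, [215.0, 216.0]), (0.66, 192, [239.0, 214.0]), (0.59, 189, [215.0, 243.0]), (0.57, 166, [242.0, 241.0])]
top soap [(0.8, 370, [182.0, 234.0]), (0.44, 304, [210.0, 149.0]), (0.35, 1150, [303.0, 269.0]), (0.28, 731, [290.0, 160.0])]
[[210.814, 239.45], [237.813, 237.964], [210.219, 212.694], [236.976, 211.229]]
side new1 [(0.73, 320, [240.0, 285.0]), (0.68, 5913, [223.0, 332.0]), (0.67, 301, [219.0, 301.0]), (0.62, 237, [240.0, 314.0]), (0.52, 196, [261.0, 295.0]), (0.51, 14617, [191.0, 304.0])]
side soap [(0.62, 409, [203.0, 337.0])]
[[239.901, 304.693], [261.062, 287.428], [217.808, 290.204], [239.143, 273.803]]
```

View pics/o1.png

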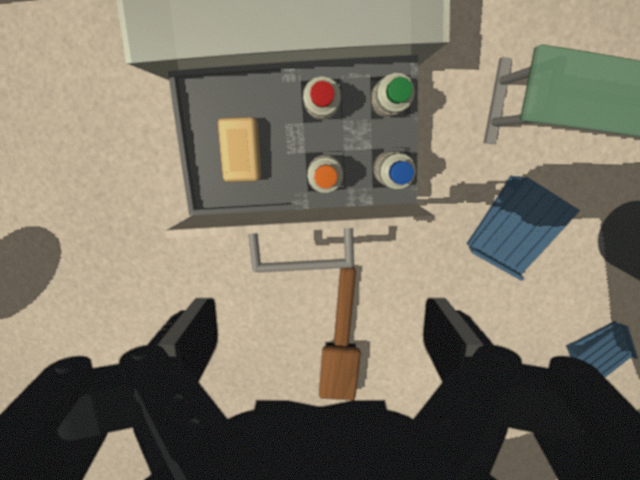

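The drawer is open: red at (322,95), green (395,93), orange (325,175), blue (397,171), soap at (239,149). The brush stays clear. I'll fit the bottles and check the height of the drawer's side wall, because fingers closing along y come near it.

```bash
cat >> models.py <<'E'
M['new']=cyl((.019,.03),(.019,.066),(.012,.07),(.012,.085))
M['soap']=box(.07,.042,0,.022)
E
python3 - <<'E'
from models import *
V=pickle.load(open('W.pkl','rb'))
for n,x,y in [('orange',-.043,-.03),('blue',-.043,-.105),('red',.033,-.03),('green',.033,-.105)]:
    p=U(x,y,.016,.163); vm=[(v,near(v,'new1',p+[0,0,.06],18 if v['cam']!='wrist' else 25)) for v in V[:3]]; vm=[a for a in vm if a[1] is not None]
    print(n,len(vm),f(p),fit(M['new'],[*p,0,0,0],vm,(0,1)),fit(M['new'],[*p,0,0,0],vm,(0,1,2)))
p=U(-.005,.07,.034,.163)
for y0 in(0,1.57):
    vm=[(v,near(v,'soap',p+[0,0,.011],60)) for v in V]; vm=[a for a in vm if a[1] is not None]
    print('soap',len(vm),f(p),fit(M['soap'],[*p,0,0,y0],vm),fit(M['soap'],[*p,0,0,y0],vm,(0,1,2,5)))
a=V[0]['im'][40:240,300:460,::-1]; b=V[3]['im'][235:395,150:310,::-1]
im=np.hstack([cv2.resize(a,(400,500),interpolation=cv2.INTER_CUBIC),cv2.resize(b,(400,500),interpolation=cv2.INTER_CUBIC)])
cv2.imwrite('pics/wall.png',im)
for v in (V[0],V[3]): print([[f(proj(v,U(x,-.135,z,.163))[0]) for z in(.046,.08,.112)] for x in(-.085,.06)])
E
```

```text
orange 3 [0.509, 0.163, 0.016] (array([0.50552762, 0.16311486]), np.float64(0.13249089805717515)) (array([0.50550752, 0.16309095, 0.00755438]), np.float64(0.10938851532130878))
blue 3 [0.513, 0.088, 0.016] (array([0.51006899, 0.08807309]), np.float64(0.14276386375015246)) (array([0.51067298, 0.08587796, 0.00678542]), np.float64(0.1085473742394339))
red 3 [0.585, 0.167, 0.016] (array([0.58279196, 0.16664774]), np.float64(0.14627907207546395)) (array([ 0.58614484,  0.16732049, -0.00590984]), np.float64(0.08810837105684884))
green 3 [0.589, 0.092, 0.016] (array([0.58746231, 0.09485504]), np.float64(0.1251878103505186)) (array([0.58978275, 0.09266297, 0.00590543]), np.float64(0.10416143338881656))
soap 4 [0.541, 0.265, 0.034] (array([0.5305806 , 0.25954325, 0.00338965]), np.float64(0.15799819864839856)) (array([0.53137542, 0.2604149 , 0.02956315, 0.01054409]), np.float64(0.14928268306008324))
soap 4 [0.541, 0.265, 0.034] (array([0.53087495, 0.25904834, 3.17207525]), np.float64(0.15777095445969358)) (array([0.53153506, 0.26037798, 0.03010103, 3.14202759]), np.float64(0.14742741327536155))
[[[416.476, 201.402], [424.756, 206.481], [433.947, 212.129]], [[418.351, 68.376], [427.62, 61.456], [438.071, 53.671]]]
[[[282.185, 303.463], [281.882, 294.276], [281.588, 285.363]], [[241.269, 277.904], [240.369, 268.743], [239.497, 259.868]]]
```

View pics/wall.png

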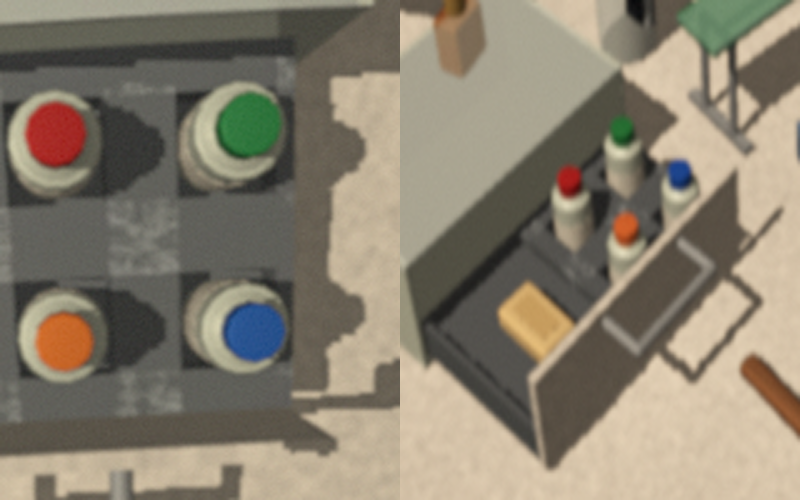

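```bash
cat >> models.py <<'E'
def tri(vs,uvs):
    A=np.zeros((3,3));b=np.zeros(3)
    for v,u in zip(vs,uvs):
        o,d=ray(v,u); d=d[0]/np.linalg.norm(d[0]); Q=np.eye(3)-np.outer(d,d); A+=Q; b+=Q@o
    return np.linalg.solve(A,b)
def cap(v,p,rad=22):
    """centroid of saturated blob near projection of cap"""
    u=proj(v,p)[0]; h=cv2.cvtColor(v['im'],cv2.COLOR_RGB2HSV); m=((h[...,1]>130)&(h[...,2]>70)).astype(np.uint8)
    n,lab,s,c=cv2.connectedComponentsWithStats(m); k=[i for i in range(1,n) if s[i,4]>40 and np.hypot(*(c[i]-u))<rad]
    return c[max(k,key=lambda i:s[i,4])] if k else None
E
python3 - <<'E'
from models import *
V=pickle.load(open('W.pkl','rb'))
for n,x,y in [('orange',-.043,-.03),('blue',-.043,-.105),('red',.033,-.03),('green',.033,-.105)]:
    p=U(x,y,.095,.163); c=[cap(v,p) for v in V[:2]]
    print(n,f(p),[None if q is None else (f(q),f(onplane(v,q,.098)[0])) for q,v in zip(c,V)], f(tri(V[:2],c)) if all(q is not None for q in c) else '')
E
```

```text
orange [0.509, 0.163, 0.095] [([325.432, 176.233], [0.506, 0.164, 0.098]), ([325.025, 111.112], [0.506, 0.164, 0.098])] [0.506, 0.164, 0.098]
blue [0.513, 0.088, 0.095] [([401.317, 172.168], [0.51, 0.087, 0.098]), ([389.566, 108.071], [0.51, 0.087, 0.098])] [0.51, 0.087, 0.095]
red [0.585, 0.167, 0.095] [([321.897, 93.273], [0.584, 0.167, 0.098]), ([321.994, 39.197], [0.584, 0.167, 0.098])] [0.585, 0.167, 0.096]
green [0.589, 0.092, 0.095] [([399.02, 89.936], [0.588, 0.094, 0.098]), ([387.044, 36.019], [0.588, 0.094, 0.098])] [0.588, 0.094, 0.098]
```

```bash
cat >> models.py <<'E'
SX,SY,SA=.5771,-.1958,-.0905
def S(y,x=0): return Tm(SX,SY,.13,SA,[x,y,0])[0]
def bottle(xy,slot,g=.058):
    z=.016+g-OFF
    effector.set_gripper(.062)
    r.move_to([*xy,.2],down(UA)); 
    hit=r.move_l([*xy,z],feed=.1,max_force=12); print('pick hit',hit,st())
    effector.set_gripper(0,35); print(st()); zz=status.state()['eef_pos'][2]
    r.move_l([*xy,.30],feed=.2); w=status.state()['width']; print('lift',st())
    if not .033<w<.042: raise SystemExit('bad grasp')
    q=S(slot); o=down(np.pi/2+SA)
    r.move_to([q[0],q[1],.30],o)
    off=zz-.016
    r.move_l([q[0],q[1],.13+off+.012],feed=.12)
    hit=r.move_l([q[0],q[1],.13+off-.003],feed=.03,max_force=4); print('place hit',hit,st(),'bottom',status.state()['eef_pos'][2]-off)
    effector.set_gripper(.056); r.dwell(.2)
    r.move_l([q[0],q[1],.30],feed=.15)
E
python3 - <<'E'
from models import *
bottle((.510,.087),-.04)
snap('wrist','p1.png')
E
```

```text
pick hit False t=33.7 p=[0.511, 0.087, 0.064] w=0.0619 gf=0.0 F=[-0.337, 0.876, 0.152]
t=34.0 p=[0.51, 0.087, 0.064] w=0.0371 gf=34.7 F=[-0.604, 0.346, 4.762]
lift t=35.4 p=[0.509, 0.087, 0.299] w=0.0368 gf=35.1 F=[0.989, -0.481, -0.452]
place hit True t=38.6 p=[0.573, -0.236, 0.177] w=0.0369 gf=34.9 F=[-0.513, -0.373, 3.79] bottom 0.1296888605886603
```

View pics/p1.png

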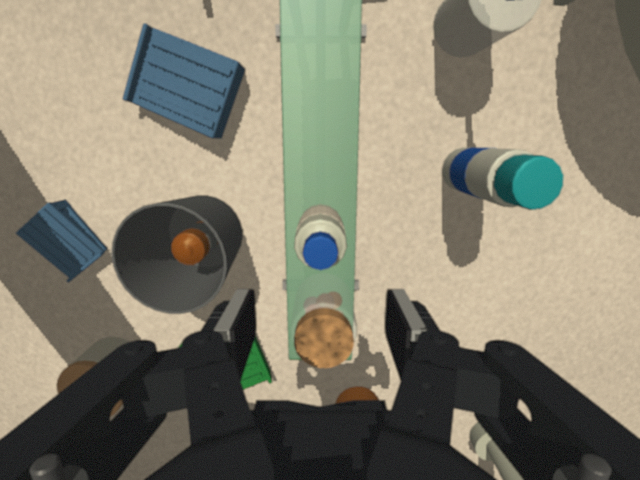

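The blue-capped bottle stands upright mid-board at (320,240), clear of the jar (323,335). The dish's lip shows again at its near (low-x) end, (135,60). On to the other bottles.

```bash
python3 - <<'E'
from models import *
bottle((.588,.0935),.025)
bottle((.506,.164),.09)
bottle((.5845,.167),.155)
r.move_to([.44,.14,.33],down(0)); V=[look('wrist',['soap'],'q1.png')]; r.move_to([.40,.22,.38],down(0)); V.append(look('wrist',['soap'])); V.append(look('top',['soap','dish'],'q2.png'));V.append(look('side',['dish','soap']))
pickle.dump(V,open('X.pkl','wb'))
p=np.array([.531,.26,.034]); vm=[(v,near(v,'soap',p+[0,0,.011],60)) for v in V]; vm=[a for a in vm if a[1] is not None]
print('soap',len(vm),fit(M['soap'],[*p,0,0,0],vm),fit(M['soap'],[*p,0,0,0],vm[:2]),fit(M['soap'],[*p,0,0,0],vm,(0,1,2,5)))
for v in V:
    for k in v['m'].get('soap',[])[:1]: print(v['cam'],cv2.minAreaRect(cv2.findNonZero(k['region'].astype(np.uint8))))
vm=[(v,near(v,'dish',[.4337,-.089,.02],60)) for v in V[2:]]; vm=[a for a in vm if a[1] is not None]
print('dish',len(vm),fit(M['dish'],[.4337,-.089,0,0,0,-.487],vm)); print(st())
E
```

```text
pick hit False t=43.6 p=[0.589, 0.094, 0.064] w=0.0620 gf=0.0 F=[0.293, 0.226, 0.822]
t=44.0 p=[0.588, 0.094, 0.064] w=0.0370 gf=34.8 F=[-0.593, 0.356, 4.319]
lift t=45.3 p=[0.587, 0.093, 0.299] w=0.0367 gf=35.0 F=[0.25, -0.088, -2.005]
place hit True t=48.4 p=[0.579, -0.171, 0.177] w=0.0371 gf=34.9 F=[-0.076, -0.45, 3.733] bottom 0.12966895133267614
pick hit False t=53.4 p=[0.507, 0.164, 0.064] w=0.0620 gf=0.0 F=[0.253, 0.023, 0.05]
t=53.8 p=[0.506, 0.164, 0.064] w=0.0371 gf=34.8 F=[-0.288, 0.104, 3.902]
lift t=55.1 p=[0.505, 0.164, 0.299] w=0.0371 gf=35.2 F=[-1.249, -0.568, -0.86]
place hit True t=58.3 p=[0.585, -0.106, 0.177] w=0.0370 gf=35.5 F=[-1.285, -0.68, 3.474] bottom 0.12972034853295977
pick hit False t=63.2 p=[0.585, 0.167, 0.064] w=0.0619 gf=0.0 F=[0.411, -0.278, -0.196]
t=63.5 p=[0.585, 0.167, 0.064] w=0.0368 gf=34.8 F=[0.346, -0.093, 2.917]
lift t=64.9 p=[0.584, 0.167, 0.299] w=0.0365 gf=35.0 F=[-0.342, 0.273, -1.404]
place hit True t=67.9 p=[0.591, -0.041, 0.177] w=0.0372 gf=34.8 F=[-1.418, -0.212, 3.668] bottom 0.12965314811504303
soap 4 (array([0.53107764, 0.25961094, 0.02053531]), np.float64(0.15674620175720574)) (array([0.53064423, 0.2597033 , 0.02606857]), np.float64(0.07753326001472233)) (array([0.53186645, 0.26048107, 0.02792398, 0.00355078]), np.float64(0.14357000189723534))
wrist ((213.3750762939453, 122.06428527832031), (64.9797134399414, 40.79060363769531), 86.72950744628906)
wrist ((287.41693115234375, 90.92332458496094), (60.95126724243164, 35.13191223144531), 87.70938873291016)
top ((182.5, 234.5), (23.0, 15.0), 90.0)
side ((203.1230926513672, 337.484619140625), (26.574853897094727, 18.856746673583984), 37.87498474121094)
dish 2 (array([ 0.43432244, -0.08905207, -0.49528035]), np.float64(0.09471344790831315))
t=72.0 p=[0.4, 0.219, 0.38] w=0.0560 gf=0.0 F=[0.019, -0.039, -0.038]
```

View pics/q1.png

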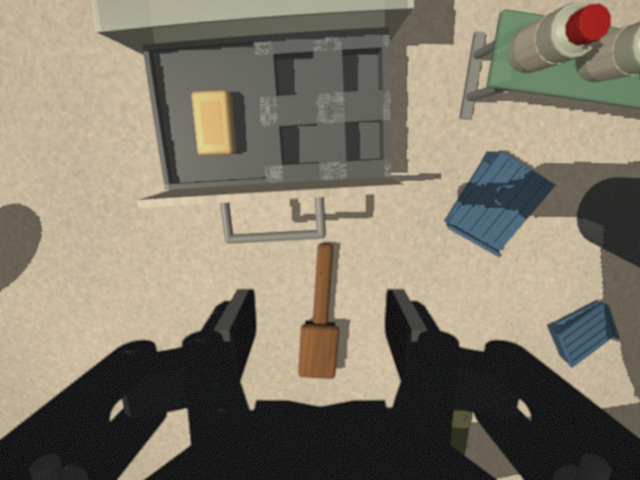

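The soap lies lengthwise along x at (213,122), the drawer wells are empty, and the red-capped bottle is on the shelf at (585,25). Now the soap.

```bash
python3 - <<'E'
from models import *
th=.2; yw=-.49; seat=np.array([.434,-.089,.034])
n=Ro.from_euler('z',yw).apply([-np.sin(th),0,np.cos(th)])
o=(Ro.from_euler('z',yw)*Ro.from_euler('y',-th)*Ro.from_rotvec(down(0))).as_rotvec()
for h in(.01,.1,.15): print(h,planner.inverse_kinematics(seat+n*h,o))
if planner.inverse_kinematics(seat+n*.01,o) is None: raise SystemExit
s=(.5308,.2598); effector.set_gripper(.056)
r.move_to([*s,.2],down(.025)); r.move_l([*s,.065],feed=.12)
hit=r.move_l([*s,.036],feed=.03,max_force=5); print('touch',hit,st())
z=status.state()['eef_pos'][2]+.003; r.move_l([*s,z],feed=.05)
effector.set_gripper(0,40); print(st()); d=status.state()['eef_pos'][2]-.034
r.move_l([*s,.25],feed=.12); print(st(),'d',d)
v=look('wrist',[],'s1.png')
V=[look(c,['dish']) for c in('top','side')]
vm=[(v,near(v,'dish',[.4337,-.089,.02],60)) for v in V]; vm=[a for a in vm if a[1] is not None]
print('dish',len(vm),fit(M['dish'],[.4337,-.089,0,0,0,-.487],vm))
open('d.txt','w').write(str(d))
E
```

```text
0.01 [-0.25927785  0.33985682  2.1781628  -0.10896347  0.43099129  1.89614356]
0.1 [-0.24769424  0.14583088  2.09332384 -0.07324222  0.70945901  1.86406575]
0.15 [-0.24076051  0.05513313  2.03235358 -0.06464441  0.86116331  1.85741828]
touch True t=75.3 p=[0.531, 0.26, 0.038] w=0.0563 gf=2.2 F=[0.497, -0.862, 4.515]
t=75.8 p=[0.531, 0.26, 0.041] w=0.0412 gf=41.6 F=[-0.087, 0.04, 1.548]
t=77.7 p=[0.53, 0.26, 0.249] w=0.0411 gf=41.2 F=[0.055, 0.231, -1.628] d 0.0068459154183950766
dish 2 (array([ 0.43445926, -0.08984082, -0.54137594]), np.float64(0.13026937674648104))
```

```bash
python3 - <<'E'
from models import *
d=float(open('d.txt').read())
th=.2; yw=-.49; seat=np.array([.434,-.089,.034])
n=Ro.from_euler('z',yw).apply([-np.sin(th),0,np.cos(th)])
o=(Ro.from_euler('z',yw)*Ro.from_euler('y',-th)*Ro.from_rotvec(down(0))).as_rotvec()
r.move_to(seat+n*(d+.15),o); r.move_l(seat+n*(d+.012),feed=.1)
hit=r.move_l(seat+n*(d-.005),feed=.02,max_force=3); p=status.state()['eef_pos']; print(hit,st(),'above',(p-seat)@n-d)
effector.set_gripper(.052); r.dwell(.2)
r.move_l(p+n*.12,feed=.1); print(st())
r.move_to([.36,-.09,.28],down(0)); v=look('wrist',['soap','dish'],'s2.png'); pickle.dump(v,open('Y.pkl','wb'))
q=seat+n*0
im=v['im'][:,:,::-1].copy()
vm=[(v,near(v,'soap',seat,60))]
R=Ro.from_euler('z',yw)*Ro.from_euler('y',-th)
wire(im,v,R.apply(M['soap'])+seat,(0,0,255)); cv2.imwrite('pics/s2o.png',cv2.resize(im[20:260,170:490],(800,600)))
E
```

```text
True t=81.4 p=[0.433, -0.088, 0.041] w=0.0409 gf=42.0 F=[-1.187, 0.955, 5.72] above 6.934143910502979e-05
t=83.3 p=[0.411, -0.077, 0.158] w=0.0518 gf=0.0 F=[0.424, 1.35, 0.346]
```

View pics/s2o.png

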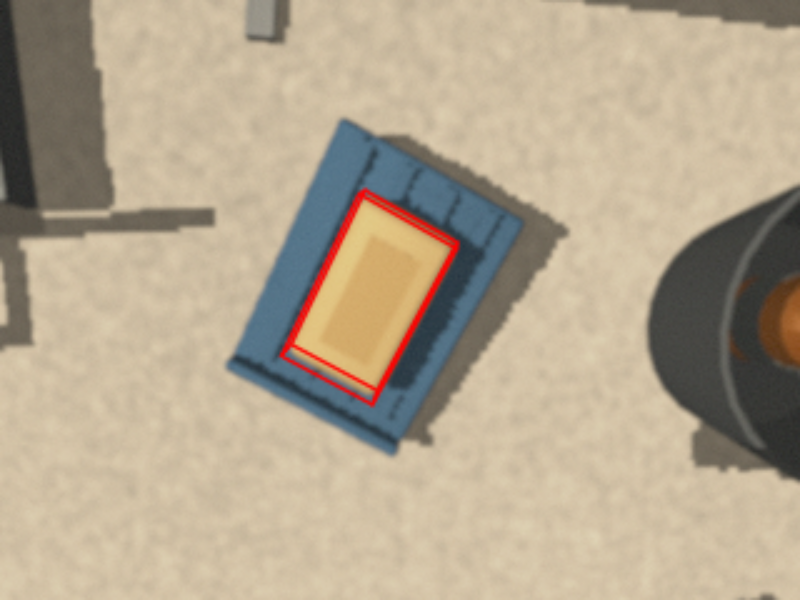

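The soap lies flat and lengthwise in the middle, within 2 mm of the overlay at (372,297), and the lip is below it. Now I'll shut the drawer.

```bash
python3 - <<'E'
from models import *
h=np.array([.4125,.187]); o=down(np.pi/2+UA); effector.set_gripper(.038)
r.move_to([*h,.25],o); print('dn',r.move_l([*h,.087],feed=.12,max_force=12))
effector.set_gripper(0,40); print(st())
p=status.state()['eef_pos']; d=U(0,0,0,-.158)-U(0,0); d[2]=0
print(r.move_l(p+d,feed=.1,max_force=25),st())
d2=U(0,0,0,-.010)-U(0,0); p=status.state()['eef_pos']
print(r.move_l(p+d2,feed=.03,max_force=18),st())
effector.set_gripper(.038); p=status.state()['eef_pos']; r.move_l([p[0],p[1],.27],feed=.15)
r.move_to([.42,.1,.40],down(0)); a=snap('wrist')[:,:,::-1]; r.move_to([.42,-.2,.40],down(0)); c=snap('wrist')[:,:,::-1]
r.move_to([.145,-.5,.40],down(0)); b=look('top',[]); e=look('side',[])
cv2.imwrite('pics/e1.png',np.hstack([cv2.resize(b['im'][100:370,130:490,::-1],(800,600))]))
g=e['im'][130:370,90:410,::-1]; cv2.imwrite('pics/e2.png',np.vstack([np.hstack([cv2.resize(a,(400,300)),cv2.resize(c,(400,300))]),np.hstack([cv2.resize(g,(400,300)),c[0:300,130:530]])])); print(st())
E
```

```text
dn False
t=87.3 p=[0.413, 0.187, 0.088] w=0.0085 gf=39.1 F=[-0.917, -0.31, 5.2]
False t=89.1 p=[0.571, 0.196, 0.088] w=0.0082 gf=38.9 F=[-0.151, 4.669, 0.212]
True t=89.4 p=[0.575, 0.196, 0.088] w=0.0083 gf=39.8 F=[-1.187, -1.317, 4.994]
t=95.4 p=[0.146, -0.499, 0.4] w=0.0380 gf=0.0 F=[0.277, -0.612, -0.148]
```

View pics/e1.png

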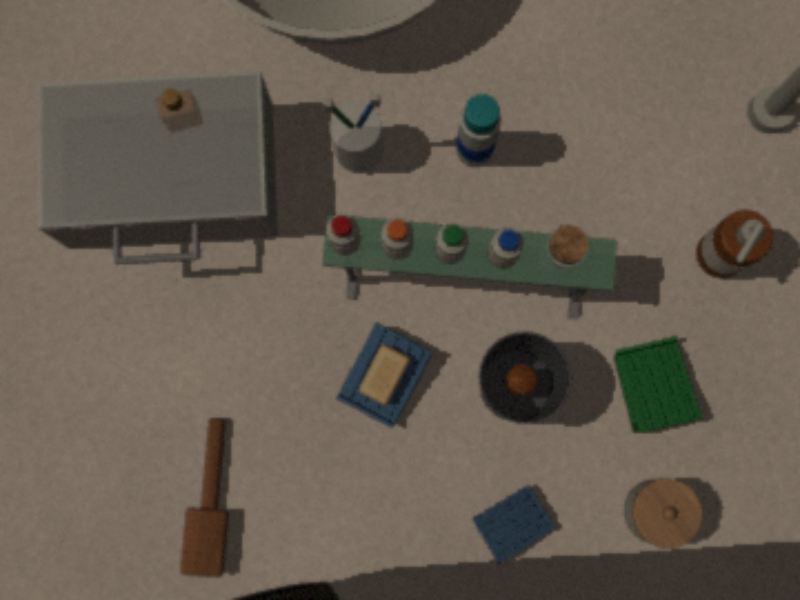

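View pics/e2.png

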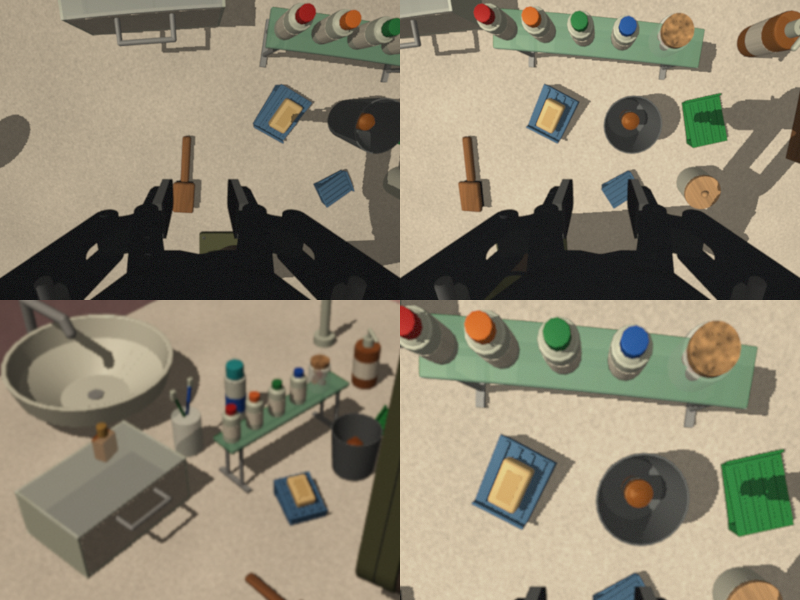

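Everything is in place: four new bottles upright with gaps, soap on the dish at (385,375), old bottle in the pot at (521,378), drawer closed. One gentle push with closed fingers will make sure the drawer is fully shut.

```bash
python3 - <<'E'
from models import *
o=down(np.pi/2+UA); effector.set_gripper(0,20); a=U(-.137-.045,0)
r.move_to([*a[:2],.25],o); print(r.move_l([*a[:2],.085],feed=.12,max_force=10))
b=U(-.137+.01,0); 
print(r.move_l([*b[:2],.085],feed=.02,max_force=14),st())
p=status.state()['eef_pos']; q=p-[.03,.0016,0]; r.move_l(q,feed=.05); r.move_l([q[0],q[1],.27],feed=.15)
r.move_to([.42,.12,.40],down(0)); v=look('wrist',[]); im=v['im'][:,:,::-1].copy()
wire(im,v,Tm(UX,UY,0,UA,box(.01,.1,.093,.103)+[-.137,0,0]),(0,255,255)); cv2.imwrite('pics/z.png',cv2.resize(im[0:150,130:330],(800,600)))
r.move_to([.145,-.5,.40],down(0)); print(st())
E
```

```text
False
True t=101.7 p=[0.556, 0.195, 0.084] w=0.0002 gf=0.0 F=[-0.327, -0.188, 0.201]
t=107.7 p=[0.146, -0.5, 0.4] w=0.0002 gf=0.0 F=[-0.013, 0.289, -0.075]
```

View pics/z.png

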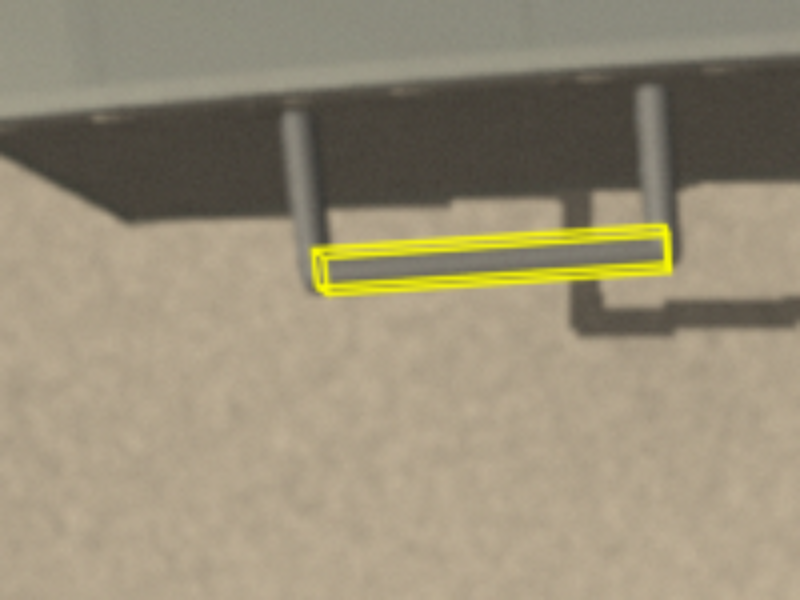

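The handle sits exactly at its shut position (490,260), and the push ended on a firm stop. Handing in.

```bash
python3 -c "
from h import *
print(order.job_done())"
```

```text
the job is handed in; nothing more can be done
None
```

The job is handed in at about 108 s, with no verdict returned: the one old bottle is in the waste pot, all four new bottles stand on the glass shelf, the soap lies on the large blue dish, and the drawer is shut.

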